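# Open the dial padlock of the reagent box and show it

## Robot

A 6-joint arm with a two-finger parallel gripper is mounted at the origin on the work surface. World frame = base frame: x ahead of the robot, y to its left, z up, the work surface at z = 0. Lengths are in m, angles in rad, forces in N, time in s.
With the tool pointing down it reaches from about 0.275 to 0.725 m from the base axis. Payload 5.6 kg.
Tool frame: the origin (TCP) lies midway between the tips of the shut fingers; the grasp point (between the pads) lies 19 mm behind it (ctrl.hold_point_z is the distance from the TCP to the grasp point, in m); z points along the fingers, y is the line along which they close (so a half turn about z gives the same grasp; the last joint's range is limited). The gripper opens to 85 mm and grips with 20 to 120 N. Pads are 22 mm wide; open, the fingers measure 114 mm over their backs; the gripper's body (76 mm by 85 mm) begins 54 mm behind the grasp point. The pads swing forward as they close: fully open they stand 13 mm farther back than shut.
Start: joints at [-0.993, 0.255, 0.108, 0, -1.424, -0.285], TCP at [0.159, -0.527, 0.231] pointing down, gripper open.
Joint ranges: [-2.95, 2.95], [-1.21, 1.97], [-1.09, 1.5], [-2.87, 1.71], [-2.94, -0.07], [-3.05, 3.05]. Speed limits (rad/s): [2.57, 2.57, 3.14, 3.14, 3.14, 3.14].

## Interface

Orientations are given as a unit quaternion [x, y, z, w].
In Python, from station import ctrl, viewer gives the robot as it stands (ctrl), with the cameras (viewer).
- The arm moves only by the shell command python3 drive.py FILE [FORCE], which reads ROWS from the file FILE. ROWS is a JSON list of rows, 1 to 5 of them, each an object with the fields aperture (the finger opening in m), x, y, z (the shift in parts of the range, where 1.0 means 1 m), yaw (a turn about the tool's z in shares of pi rad (1.0 is pi rad)); a field left out counts as zero (the opening has to be given); each row shifts and turns the commanded pose from where the row before left it, along the tool's axes as they then stand; what a row does not reach is not made up. A row lasts 1/8 s, in which the tool goes at most 0.0625 m and 0.188 rad, less where a joint would pass 70% of its speed; a pose out of reach is approached as far as the arm can. The fingers move at their own pace and stop on an object; FORCE is the grip in N (left out, the last holds). Time passes only in rows, so rows that do not move let the fingers close. It prints the time, the measured TCP pose, the force, the opening and the grip force at its end. A shift or turn number past 1, either way, is cut back to 1. Input that does not fit is refused with a message, and nothing moves.
- ctrl.observe(): the state, without advancing time (a new reading comes with each control period).
- viewer.read_camera(name): name is "scene" or "top"; returns the picture (400x640x3 uint8, red, green, blue); there is no depth.
- viewer.calibration(name): a dict with "fx", "fy", "cx", "cy" (pixels), "T" (4x4, takes a point from camera to world coordinates). Camera axes: x right, y down, z forward; pixel columns grow to the right and rows downward; lengths in m; the calibration is good to about 2 mm. A picture is of the moment at which its call begins. calibration takes no time and is no camera call.
- ctrl.finish_job(): hands the job in; it is judged then, once.
The state is a dict: "time": time; "joint_pos": joint angles; "joint_vel": joint speeds; "joint_efforts": joint torques, N m; "eef_pos": TCP position; "eef_rot": TCP orientation; "contact_force": force on the tool from outside, world axes, zero at the start; "torque": the same for the moment, N m; "finger_gap": finger opening in m; "gripper_force": force on a finger pad.
Only numpy, scipy, OpenCV 4.12 (cv2) and the standard library are available. Lean on these libraries where they do the work, as an engineer would, in place of code of your own. Each camera call takes 0.05 s, during which the arm holds its last target. There are 200 camera calls.

## Task

Unlock the reagent box: the first two numbers of the combination are already dialled in, so turn the padlock's dial on clockwise, click by click and never back past 0, to the last number, 6; then pull the lock away from the staple until its shackle has slid fully open, and work the opened lock off the staple. Finish while holding the lock in the gripper about 10 cm above the box's top, dial side up and shackle still open, held still and not put down. Leave the other things on the bench and on the box's lid where they are.

Things in the scene. Friction and masses are not known exactly. Their poses are not given: they have to be found in the camera images.
- lockbox: blue steel reagent box fixed to the bench, 260 (x) x 220 (y) x 80 mm high; origin: centre of its underside. Its top at z = 80 is flat: the front (-x) half is a bare deck on which the padlock lies; the pale lid behind it is flush with the deck and stays shut. A sunk hasp strap runs along x from the lid, the staple comes up through its slot
- staple (a point): foot of the staple's front leg, at deck height, 35 mm in front of the box's origin; axes as lockbox. The staple is a rigid closed loop of 4.5 mm wire in the box's x-z plane: front leg here, rear leg 40 mm farther along +x (centre to centre), cross-bar 24 mm above the deck (corners cut by 5 mm)
- padlock: loose dial padlock, about 0.35 kg, flat on the deck, dial up; steel case 54 (x) x 52 (y) x 22 mm high, flat sides; origin: centre of the case's underside. Its shackle leaves the face at x = +27 and is threaded through the staple: the staple's front leg stands inside its U. It lies with play: turning the dial first swings the case up to 0.3 rad until the shackle bears on the staple
- dial (a joint): dial angle in the case, rad; grows as the dial turns clockwise seen from above. Ten click notches 0.628 apart, no end stop: number n is at the red index when it reads n x 0.628, so 6 at 3.77. It starts in notch 1, 2 or 3. A click takes about 0.06 N m; let go, the dial settles in the nearest notch. Only within about 0.1 of 3.77 is the shackle free
- dial_knob (a point): on the dial's axis (the case's centre), 34 mm above the case's underside: middle of a fluted round black knob, 22 mm in diameter, standing from 27 to 40.5 mm above the underside over a black 40 mm dial plate whose top is at 26.6 mm. Axes turn with the dial, x towards its 0 line
- index (a point): red index mark on the case's top, 23 mm from the dial's axis towards the shackle (+x of the case)
- dial_zero (a point): on the dial's long white 0 line, 16 mm from the axis. The longer yellow line is 5, the short white ticks the other numbers, rising counter-clockwise round the dial: with 6 at the index, the 0 line points 216 degrees clockwise of the index
- shackle (a joint): how far the shackle has slid out of the case along the case's +x, m: 0 shut, 0.016 end stop, fully open. Slides with about 2 N of friction and stays where it is left
- shackle_bow (a point): centre-line of the shackle's bow at its farthest point, 11 mm above the case's underside. 7 mm round aluminium bar in the case's x-y plane; legs at y = +14 mm (long, stays in the case) and y = -14 mm (short, comes free). The bow's inside is 16 mm from the case's face when shut, 32 mm when fully open
- shackle_tip (a point): free tip of the shackle's short leg, on its centre-line (y = -14 mm of the case). Shut, it is 3 mm inside the case; fully open, a 13 mm gap lies between it and the case's face, through which the staple's front leg passes out of the U when the lock is moved along its +y
- vial_rack: orange vial rack with capped vials, 50 x 74 x 43 mm high, on the lid's +y half; origin: centre of underside. Leave in place
- wash_bottle: white bottle, 64 mm wide, 145 mm high, standing left of the box; origin: centre of underside. Leave in place
- reagent_bottle: amber bottle with blue cap, 54 mm wide, 100 mm high, standing right of the box; origin: centre of underside. Leave in place
- tip_box: blue tip box with clear lid, 88 x 128 x 96 mm high, front left; origin: centre of underside. Leave in place
- marker: blue marker pen, 131 mm long, 16 mm thick, lying front right; origin: near its middle, on the underside. Leave in place

How it is judged:
On the way, in this order (a step that is already met when the one before it is completed fails the run):
1. the dial stands in the notch of number 6 (value of joint dial between 3.65 and 3.89 rad), for 0.1 s.
2. the shackle is pulled fully open (value of joint shackle above 0.013 m), for 0.1 s.
At the end, for the whole second after the job is handed in: The padlock is held between the fingers, off the staple and touching nothing of the box, its underside at least 60 mm above the box's top, dial up within 0.5 rad, shackle open by more than 12 mm, at rest; the other things are within 20 mm of where they stood (z of padlock in the frame of lockbox above 0.14 m and contact force between the fingers and padlock above 2 N and contact force between padlock and lockbox below 0.1 N and value of joint shackle above 0.012 m and angle between padlock's own z axis and vertical below 0.5 rad and linear speed of padlock below 0.03 m/s and angular speed of padlock below 0.3 rad/s and distance of each of vial_rack, wash_bottle, reagent_bottle, tip_box, marker from where it was at the start of the episode below 0.02 m); the arm keeps its last pose, push and grip.
It fails at once if the dial is turned back past 0 (the first two numbers are lost) (value of joint dial below -0.3 rad).
It fails at once if another thing on the bench or lid is shifted more than 20 mm or tipped (distance of any of vial_rack, wash_bottle, reagent_bottle, tip_box, marker from where it was at the start of the episode above 0.02 m or angle between any of vial_rack, wash_bottle, reagent_bottle, tip_box's own z axis and vertical above 0.3 rad).
It also fails if it takes over 72 s, if anything falls off the work surface, if the arm or the gripper's body presses on something with over 40 N, if the wrist force passes 120 N, or if a joint passes its speed limit or range.

## Working session

There is one attempt and no reset: what is moved stays moved. The work goes in short steps, Python scripts to look and compute and a shell command to move; the robot and the scene stay as the last step left them, time stands still between calls to the robot, and variables do not carry over. Pictures are saved under pics/ and viewed, at most 10 in all, crops included, and the job is handed in when it is done.

```bash
ls; mkdir -p pics
python3 - <<'E'
from station import ctrl, viewer
import cv2,numpy as np
for n in("scene","top"):
    im=viewer.read_camera(n); cv2.imwrite(f"pics/{n}0.png",im[:,:,::-1]); c=viewer.calibration(n); print(n,c["fx"],c["fy"],c["cx"],c["cy"]); print(np.round(c["T"],4))
o=ctrl.observe(); print(o); print(ctrl.hold_point_z)
E
```

```text
drive.py
pics
station.py
scene 483.31028599066684 483.31028599066684 314.45375036379806 203.23803804854055
[[ 0.3688  0.6852 -0.6281  1.3116]
 [ 0.9294 -0.2799  0.2405 -0.266 ]
 [-0.011  -0.6724 -0.7401  1.0073]
 [ 0.      0.      0.      1.    ]]
top 498.3186127526738 498.3186127526738 313.2665710548694 207.90190524980179
[[-3.6000e-03 -9.8390e-01  1.7870e-01  2.6950e-01]
 [-1.0000e+00  3.7000e-03  1.0000e-04  1.8700e-02]
 [-8.0000e-04 -1.7870e-01 -9.8390e-01  1.5357e+00]
 [ 0.0000e+00  0.0000e+00  0.0000e+00  1.0000e+00]]
{'time': 0.1, 'joint_pos': array([-9.93418806e-01,  2.55678879e-01,  1.07157820e-01, -4.05758866e-04,
       -1.42390287e+00, -2.84575348e-01]), 'joint_vel': array([ 0.00043653, -0.0021014 ,  0.00378275,  0.00203103,  0.00133076,
        0.0008804 ]), 'joint_efforts': array([-8.44812785e-04, -3.87601626e+01,  2.38475078e+01,  5.37784293e+00,
       -3.77205026e-03, -3.34169385e-07]), 'eef_pos': array([ 0.15866147, -0.52616643,  0.23050291]), 'eef_rot': array([-1.45849081e-01,  9.89306496e-01,  8.23217356e-04, -1.57651375e-04]), 'contact_force': array([-0.24130266,  0.64629236, -0.09606428]), 'torque': array([-0.01873194, -0.05142891,  0.05071478]), 'gripper_force': 0.0, 'finger_gap': 0.08537443898694033}
0.0187
```

View pics/scene0.png

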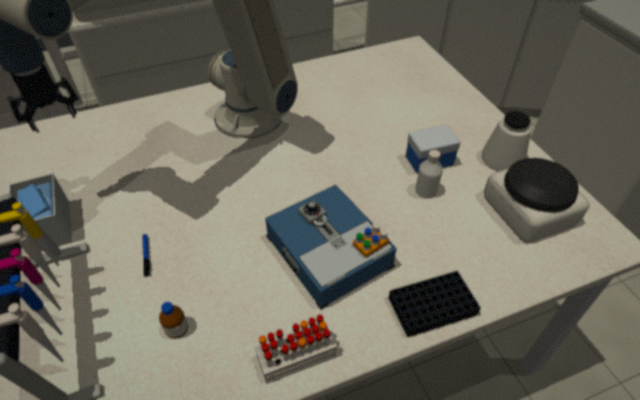

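View pics/top0.png

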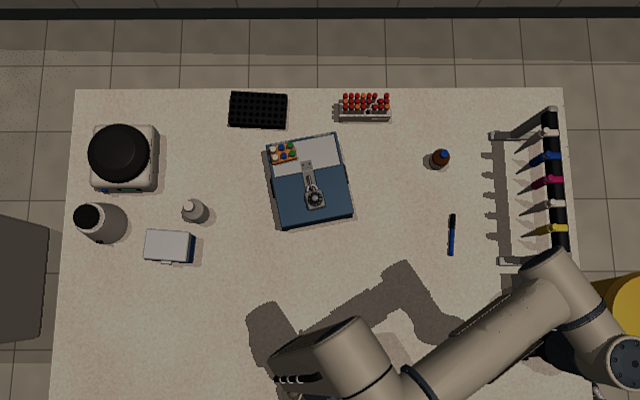

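Scene: the box is around (330,243), with the padlock at (315,212) and the orange rack at (370,240). In the top view the padlock is at (315,198) and the box spans (265–355,132–230). The arm is clear of the box, so I'll zoom in.

Run:
```python
import cv2,numpy as np
t=cv2.imread("pics/top0.png")[120:240,255:365]; s=cv2.imread("pics/scene0.png")[180:310,255:405]
a=cv2.resize(t,None,fx=4.5,fy=4.5,interpolation=cv2.INTER_CUBIC); cv2.imwrite("pics/t1.png",a)
lk=cv2.imread("pics/top0.png")[155:220,285:345]; ls=cv2.imread("pics/scene0.png")[190:255,290:350]
cv2.imwrite("pics/l1.png",np.hstack([cv2.resize(np.clip(i*1.5,0,255).astype(np.uint8),(390,422),interpolation=cv2.INTER_CUBIC) for i in(lk,ls)]))
```

```text
(no output)
```

View pics/l1.png

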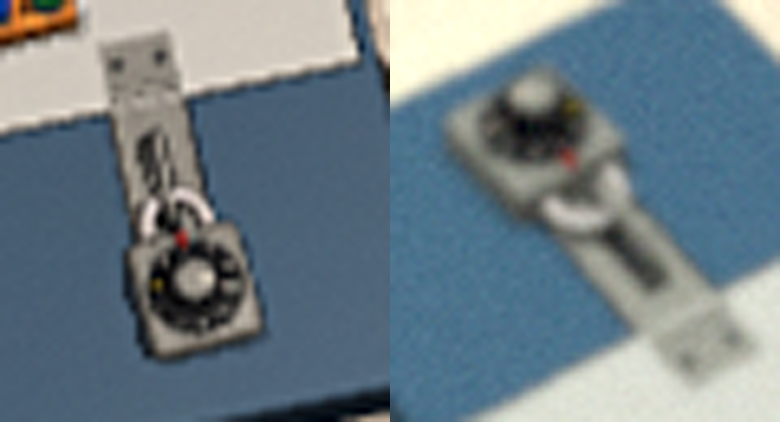

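The crop shows the index red at about (313,191.6) and the knob at about (315.3,198) in the top view. The yellow line is to the left, at about (309.2,198.7), which suggests notch 3 or 2. The shackle U is around the staple at about (312,188). Next I measure.

```bash
cat > h.py <<'E'
import cv2,numpy as np
from station import ctrl, viewer
C={n:viewer.calibration(n) for n in("scene","top")}
def ray(n,p):
    c=C[n]; d=np.array([(p[0]-c["cx"])/c["fx"],(p[1]-c["cy"])/c["fy"],1.]); T=np.array(c["T"]); return T[:3,3],T[:3,:3]@d
def plane(n,p,z):
    o,d=ray(n,p); return o+d*(z-o[2])/d[2]
def tri(ps,pt):
    o1,d1=ray("scene",ps);o2,d2=ray("top",pt)
    s=np.linalg.lstsq(np.c_[d1,-d2],o2-o1,rcond=None)[0]; a=o1+s[0]*d1;b=o2+s[1]*d2; return (a+b)/2,np.linalg.norm(a-b)
def proj(n,P):
    c=C[n];T=np.array(c["T"]);q=T[:3,:3].T@(np.array(P)-T[:3,3]);return np.array([c["fx"]*q[0]/q[2]+c["cx"],c["fy"]*q[1]/q[2]+c["cy"]])
def cen(im,m,roi):
    x0,y0,x1,y1=roi; k=np.zeros(m.shape,bool);k[y0:y1,x0:x1]=1;k&=m; v,u=np.nonzero(k); return np.array([u.mean(),v.mean()]),k.sum()
def rect(im,n,ctr,z,half,res):
    # metric picture of plane z: columns = -y, rows = -x
    N=int(2*half/res); g=np.arange(N)*res-half
    X=ctr[0]-g[:,None]+0*g[None];Y=ctr[1]-g[None]+0*g[:,None]
    c=C[n];T=np.array(c["T"]);q=(np.stack([X,Y,0*X+z],-1)-T[:3,3])@T[:3,:3]
    return cv2.remap(im,(c["fx"]*q[...,0]/q[...,2]+c["cx"]).astype(np.float32),(c["fy"]*q[...,1]/q[...,2]+c["cy"]).astype(np.float32),cv2.INTER_CUBIC)
E
python3 - <<'E'
from h import *
I={n:cv2.imread(f"pics/{n}0.png") for n in C}
R={"top":(295,170,335,220),"scene":(295,190,350,240)}
pt={}
for n in C:
    b,g,r=[I[n][:,:,k].astype(int) for k in range(3)]
    for nm,m in(("red",(r>1.7*g)&(r>1.7*b)&(r>60)),("yel",(r>1.8*b)&(g>1.5*b)&(r>50))):
        try: pt[n,nm],k=cen(I[n],m,R[n]); print(n,nm,pt[n,nm],k)
        except Exception as e: print(n,nm,e)
for nm in("red","yel"):
    if("top",nm) in pt and("scene",nm) in pt: print(nm,tri(pt["scene",nm],pt["top",nm]))
print("knob",tri((290+536/6.5-60,190+96/6.5),(285+197/6.5,155+279/6.5)))
print("knob plane top",plane("top",(315.3,197.9),.1205),"index plane",plane("top",pt["top","red"],.102))
# box corners: blue deck + pale lid outline in top view
hsv=cv2.cvtColor(I["top"],cv2.COLOR_BGR2HSV); m=cv2.inRange(hsv,(95,90,40),(125,255,255)); m[:120]=0;m[245:]=0;m[:,:255]=0;m[:,365:]=0
cs=max(cv2.findContours(m,0,2)[0],key=cv2.contourArea); print("blue",cv2.minAreaRect(cs), cv2.approxPolyDP(cs,4,True)[:,0].tolist())
out=[rect(I["top"],"top",plane("top",(314.5,196),.107),.107,.05,.0002),rect(I["scene"],"scene",plane("top",(314.5,196),.107),.107,.05,.0002)]
cv2.imwrite("pics/r1.png",np.clip(cv2.resize(np.hstack(out),(800,400))*1.4,0,255).astype(np.uint8)); print(plane("top",(314.5,196),.107))
E
```

```text
scene red [317.  213.5] 2
scene yel [317.5 206. ] 2
top red [312.5 191.5] 4
top yel [309. 198.] 1
red (array([0.57861542, 0.02095196, 0.10315575]), np.float64(8.751974917075839e-05))
yel (array([0.55844296, 0.03085783, 0.106094  ]), np.float64(0.0007435502870110109))
knob (array([0.55743302, 0.01498174, 0.11589476]), np.float64(0.004586961857603444))
knob plane top [0.55587139 0.01283429 0.1205    ] index plane [0.57885138 0.02091203 0.102     ]
blue ((310.6484375, 187.60031127929688), (66.09595489501953, 72.6833724975586), 79.04593658447266) [[269, 162], [282, 226], [352, 212], [344, 175], [352, 211], [302, 221], [307, 210], [295, 212], [301, 210], [299, 199], [306, 208], [301, 173], [274, 178]]
[0.56428456 0.01509549 0.107     ]
```

View pics/r1.png

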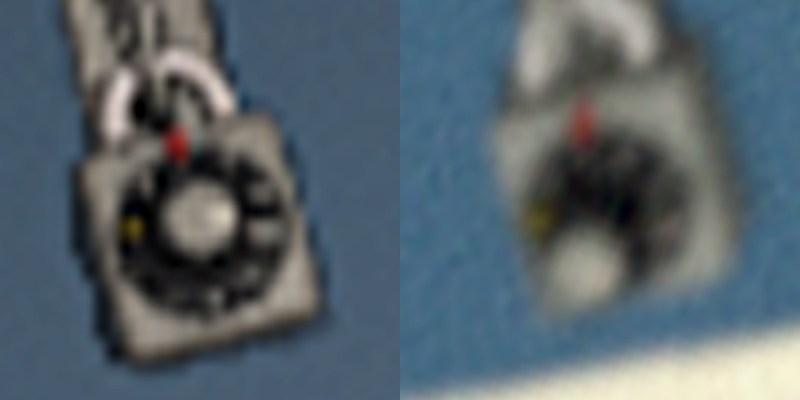

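View pics/t1.png

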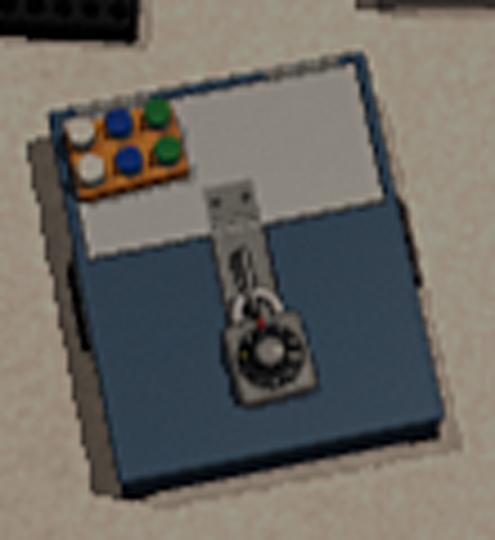

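Rectified view (0.25 mm/px, left half from the top camera): red index at (177,145), plate centre near (205,235), yellow 5 at (132,226). Yellow is about 68° counter-clockwise of the index, so the dial is in notch 3. From t1 the deck corners are at (122,483), (438,418), (362,55) and (52,115).

Run:
```python
from h import *
P=np.array([[122,483],[438,418],[362,55],[52,115]])/4.5+[255,120]-.4
W=np.array([plane("top",p,.08) for p in P]); print(np.round(W,4))
print("sides",[np.linalg.norm(W[i]-W[(i+1)%4]) for i in range(4)])
ax=(W[2]+W[3]-W[0]-W[1]);yaw=np.arctan2(ax[1],ax[0]);ay=W[0]+W[3]-W[1]-W[2];yaw2=np.arctan2(-ay[0],ay[1]);c=W.mean(0);print("yaw",yaw,yaw2,"c",c)
y=(yaw+yaw2)/2; print("staple",c[:2]-.035*np.array([np.cos(y),np.sin(y)]))
# case top corners from rect pic r1 left half (plane .107 -> ray -> .102)
def rp(u,v): return np.array([.56428-(v-200)*.00025,.0151-(u-200)*.00025,.107])
K=[plane("top",proj("top",rp(*q)),.102) for q in((85,170),(275,122),(322,310),(125,358))]
K=np.array(K);print(np.round(K,4),"centre",K.mean(0),[np.linalg.norm(K[i]-K[(i+1)%4]) for i in range(4)])
d=K[0]+K[1]-K[2]-K[3];print("case yaw",np.arctan2(d[1],d[0]))
o=ctrl.observe();from scipy.spatial.transform import Rotation as Ro
R=Ro.from_quat(o["eef_rot"]).as_matrix();print(R.round(3)); print("tool delta to (.556,.0145,.17)",R.T@(np.array([.556,.0145,.17])-o["eef_pos"]))
```

```text
[[ 0.4771  0.1121  0.08  ]
 [ 0.5196 -0.0957  0.08  ]
 [ 0.7697 -0.0485  0.08  ]
 [ 0.7281  0.1613  0.08  ]]
sides [np.float64(0.21209915821259373), np.float64(0.25452887092707877), np.float64(0.21388504728988192), np.float64(0.25578990498656917)]
yaw 0.19007790179394762 0.19846902368051192 c [0.62361223 0.0322888  0.08      ]
staple [0.58927064 0.02553192]
[[ 0.5728  0.0439  0.102 ]
 [ 0.5849 -0.0037  0.102 ]
 [ 0.5377 -0.0155  0.102 ]
 [ 0.5257  0.0339  0.102 ]] centre [0.55527677 0.01464849 0.102     ] [np.float64(0.0491638000404811), np.float64(0.04861603452451675), np.float64(0.05086825002551624), np.float64(0.04822021816156253)]
case yaw 0.2273814853932788
[[-0.957 -0.289 -0.001]
 [-0.289  0.957  0.002]
 [ 0.     0.002 -1.   ]]
tool delta to (.556,.0145,.17) [-0.53646358  0.40289889  0.06113926]
```

Units first: turns go in shares of pi rad. So -0.18 rad is -0.0573.

```bash
for i in 1; do :; done; echo '[{"aperture":0.045, "x":-0.025, "y":0.019}, {"aperture":0.045, "x":-0.048, "y":0.036}, {"aperture":0.045, "x":-0.048, "y":0.036}, {"aperture":0.045, "x":-0.048, "y":0.036}, {"aperture":0.045, "x":-0.048, "y":0.036}]' > path.dat && python3 drive.py path.dat 40
echo '[{"aperture":0.045, "x":-0.048, "y":0.036}, {"aperture":0.045, "x":-0.048, "y":0.036}, {"aperture":0.045, "x":-0.048, "y":0.036}, {"aperture":0.045, "x":-0.048, "y":0.036}, {"aperture":0.045, "x":-0.048, "y":0.036}]' > path.dat && python3 drive.py path.dat
echo '[{"aperture":0.045, "x":-0.048, "y":0.036}, {"aperture":0.045, "x":-0.03, "y":0.022}, {"aperture":0.045, "yaw":-0.0573}, {"aperture":0.045, "yaw":-0.0573}, {"aperture":0.045, "yaw":-0.0573}]' > path.dat && python3 drive.py path.dat
echo '[{"aperture":0.045, "yaw":-0.0573}, {"aperture":0.045, "yaw":-0.0573}, {"aperture":0.045, "yaw":-0.0318}, {"aperture":0.045, "z":0.03}, {"aperture":0.045}]' > path.dat && python3 drive.py path.dat
cat >> h.py <<'E'
from scipy.spatial.transform import Rotation as Ro
def rel(P):
    o=ctrl.observe();R=Ro.from_quat(o["eef_rot"]).as_matrix();print("d",(R.T@(np.array(P)-o["eef_pos"])).round(4),"yaw(x)",round(float(np.arctan2(R[1,0],R[0,0])),3),"tiltz",R[:,2].round(3),"j",o["joint_pos"].round(2),"F",o["contact_force"].round(1),"T",o["torque"].round(3),"gap",round(o["finger_gap"],4),"t",o["time"])
E
python3 -c "
from h import *
rel([.556,.0146,.110])"
```

```text
time: 0.72
eef_pos: [0.3201, -0.3061, 0.2311]
eef_rot: [-0.146, 0.989, 0.0, -0.0]
contact_force: [0.4, 0.5, -0.4]
finger_gap: 0.045
gripper_force: 0.0
time: 1.35
eef_pos: [0.4979, -0.0644, 0.2311]
eef_rot: [-0.146, 0.989, 0.0, -0.0]
contact_force: [1.1, -1.2, 0.4]
finger_gap: 0.0449
gripper_force: 0.0
time: 1.98
eef_pos: [0.555, 0.012, 0.2306]
eef_rot: [-0.407, 0.913, 0.0, -0.001]
contact_force: [-0.1, 0.3, -0.2]
finger_gap: 0.0451
gripper_force: 0.0
time: 2.6
eef_pos: [0.5535, 0.0116, 0.1988]
eef_rot: [-0.602, 0.798, 0.001, -0.003]
contact_force: [-0.2, -0.2, 0.5]
finger_gap: 0.0451
gripper_force: 0.0
d [-0.0038 -0.002   0.0888] yaw(x) -1.849 tiltz [-0.006 -0.001 -1.   ] j [ 0.3   0.28  0.06 -0.   -1.36 -0.58] F [-0.2 -0.2  0.5] T [0.019 0.011 0.025] gap 0.0451 t 2.6
```

```bash
echo '[{"aperture":0.045, "x":-0.004, "y":-0.002, "z":0.03}, {"aperture":0.045, "z":0.03}, {"aperture":0.045, "z":0.029}, {"aperture":0.045}, {"aperture":0.045}]' > path.dat && python3 drive.py path.dat
python3 -c "
from h import *
rel([.556,.0146,.1095])"
```

```text
time: 3.22
eef_pos: [0.5594, 0.0151, 0.1141]
eef_rot: [-0.602, 0.798, -0.001, 0.001]
contact_force: [-0.8, -0.1, -0.2]
finger_gap: 0.0452
gripper_force: 0.0
d [0.0014 0.0032 0.0046] yaw(x) -1.848 tiltz [ 0.003 -0.    -1.   ] j [ 0.31  0.33 -0.09  0.   -1.15 -0.59] F [-0.8 -0.1 -0.2] T [ 0.012 -0.014  0.008] gap 0.0452 t 3.225
```

```bash
echo '[{"aperture":0.045, "x":0.001, "y":0.003, "z":0.004}, {"aperture":0.045}, {"aperture":0.015}, {"aperture":0.015}, {"aperture":0.015}]' > path.dat && python3 drive.py path.dat 50
python3 -c "
from h import *
rel([.556,.0146,.1095])"
```

```text
time: 3.85
eef_pos: [0.5557, 0.0149, 0.1091]
eef_rot: [-0.602, 0.798, -0.0, 0.001]
contact_force: [-0.1, -0.1, 6.2]
finger_gap: 0.0196
gripper_force: 49.0
d [ 0.0002 -0.0004 -0.0004] yaw(x) -1.849 tiltz [ 0.002 -0.    -1.   ] j [ 0.31  0.33 -0.1   0.   -1.13 -0.59] F [-0.1 -0.1  6.2] T [-0.07   0.169 -0.021] gap 0.0196 t 3.85
```

To row units: 0.1 rad is 0.0318.

```bash
echo '[{"aperture":0.015, "z":-0.001, "yaw":0.0318}, {"aperture":0.015, "yaw":0.0318}, {"aperture":0.015, "yaw":0.0318}]' > path.dat && python3 drive.py path.dat | grep -E "force"; python3 -c "
from h import *
rel([.556,.0146,.1095])"
echo '[{"aperture":0.015, "yaw":0.0318}, {"aperture":0.015, "yaw":0.0318}, {"aperture":0.015, "yaw":0.0318}]' > path.dat && python3 drive.py path.dat >/dev/null; python3 -c "
from h import *
rel([.556,.0146,.1095])"
echo '[{"aperture":0.015, "yaw":0.0318}, {"aperture":0.015, "yaw":0.0318}, {"aperture":0.015, "yaw":0.0318}]' > path.dat && python3 drive.py path.dat >/dev/null; python3 -c "
from h import *
rel([.556,.0146,.1095])"
```

```text
contact_force: [0.1, 2.0, 1.2]
gripper_force: 49.0
d [ 0.0002 -0.0009 -0.0003] yaw(x) -2.152 tiltz [ 0.  0. -1.] j [ 0.31  0.33 -0.1  -0.   -1.13 -0.89] F [0.1 2.  1.2] T [ 0.347 -0.357  0.107] gap 0.0194 t 4.225
d [-0.0001 -0.001  -0.0003] yaw(x) -2.452 tiltz [ 0.     0.001 -1.   ] j [ 0.31  0.33 -0.1  -0.   -1.14 -1.19] F [0.5 0.9 1.5] T [ 0.172 -0.094 -0.086] gap 0.0195 t 4.6
d [-0.0004 -0.0008 -0.0003] yaw(x) -2.752 tiltz [ 0.  0. -1.] j [ 0.31  0.33 -0.1  -0.   -1.13 -1.49] F [0.4 0.4 0.5] T [ 0.172 -0.373  0.05 ] gap 0.0197 t 4.975
```

To row units: 0.1 rad is 0.0318.

```bash
echo '[{"aperture":0.015, "yaw":0.0318}, {"aperture":0.015, "yaw":0.0318}, {"aperture":0.015, "yaw":0.0318}]' > path.dat && python3 drive.py path.dat >/dev/null; python3 -c "
from h import *
rel([.556,.0146,.1095])"
echo '[{"aperture":0.015, "yaw":0.0318}, {"aperture":0.015, "yaw":0.0318}, {"aperture":0.015, "yaw":0.0318}, {"aperture":0.015, "yaw":0.0318}, {"aperture":0.015}]' > path.dat && python3 drive.py path.dat >/dev/null; python3 -c "
from h import *
rel([.556,.0146,.1095])"
echo '[{"aperture":0.045}, {"aperture":0.045}, {"aperture":0.045, "z":-0.04}, {"aperture":0.045, "z":-0.05}, {"aperture":0.045, "z":-0.05}]' > path.dat && python3 drive.py path.dat >/dev/null
echo '[{"aperture":0.045, "x":0.061}, {"aperture":0.045, "x":0.061}, {"aperture":0.045, "x":0.061}, {"aperture":0.045, "x":0.03}, {"aperture":0.045}]' > path.dat && python3 drive.py path.dat
python3 - <<'E'
from h import *
im=viewer.read_camera("top")[:,:,::-1].copy(); cv2.imwrite("pics/top1.png",im)
s=viewer.read_camera("scene")[:,:,::-1].copy(); cv2.imwrite("pics/scene1.png",s)
o=[rect(i,n,[.56428,.0151],.107,.05,.0002) for n,i in(("top",im),("scene",s))]
cv2.imwrite("pics/r2.png",np.clip(cv2.resize(np.hstack(o),(800,400))*1.4,0,255).astype(np.uint8))
E
```

```text
d [-0.0005 -0.0008 -0.0003] yaw(x) -3.052 tiltz [ 0.001  0.001 -1.   ] j [ 0.31  0.33 -0.1  -0.   -1.13 -1.79] F [0.9 0.2 0.6] T [ 0.435 -0.189  0.013] gap 0.0194 t 5.35
d [-0.0008 -0.0004 -0.0003] yaw(x) 2.835 tiltz [ 0.  0. -1.] j [ 0.31  0.33 -0.1  -0.   -1.14 -2.19] F [0.3 0.8 0.2] T [ 0.296 -0.363  0.095] gap 0.0196 t 5.975
time: 7.22
eef_pos: [0.3507, 0.0795, 0.2499]
eef_rot: [0.151, 0.988, 0.001, 0.001]
contact_force: [0.6, -0.0, 0.9]
finger_gap: 0.0452
gripper_force: 0.0
```

View pics/r2.png

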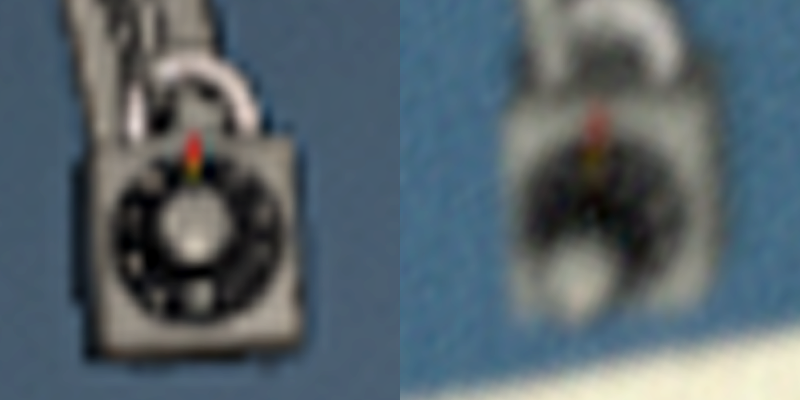

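The picture shows the yellow 5 line exactly at the red index, (194,147)/(194,170). One more click is needed. The case has swung to yaw ≈ 0.

To row units: -0.18 rad is -0.0573.

```bash
echo '[{"aperture":0.045, "x":-0.03}, {"aperture":0.045, "x":-0.061}, {"aperture":0.045, "x":-0.061}, {"aperture":0.045, "x":-0.061}, {"aperture":0.045}]' > path.dat && python3 drive.py path.dat >/dev/null
echo '[{"aperture":0.045, "z":0.05, "yaw":-0.0573}, {"aperture":0.045, "yaw":-0.0573}, {"aperture":0.045, "yaw":-0.0573}, {"aperture":0.045}, {"aperture":0.045}]' > path.dat && python3 drive.py path.dat >/dev/null
python3 -c "
from h import *
rel([.5542,.0158,.1095])"
```

```text
d [0.0007 0.0013 0.0897] yaw(x) -2.913 tiltz [-0. -0. -1.] j [ 0.31  0.28  0.06  0.   -1.35 -1.65] F [ 0.7 -0.7 -0. ] T [ 0.008 -0.017 -0.027] gap 0.0448 t 8.575
```

```bash
echo '[{"aperture":0.045, "x":0.001, "y":0.001, "z":0.03}, {"aperture":0.045, "z":0.03}, {"aperture":0.045, "z":0.028}, {"aperture":0.045}, {"aperture":0.045}]' > path.dat && python3 drive.py path.dat >/dev/null
python3 -c "
from h import *
rel([.5542,.0158,.1095])"
echo '[{"aperture":0.015}, {"aperture":0.015}, {"aperture":0.015}]' > path.dat && python3 drive.py path.dat
python3 -c "
from h import *
rel([.5542,.0158,.1095])"
```

```text
d [0.0005 0.0003 0.0031] yaw(x) -2.91 tiltz [ 0.002 -0.    -1.   ] j [ 0.31  0.33 -0.1   0.   -1.14 -1.65] F [ 0.3 -0.7 -0.6] T [ 0.001 -0.02  -0.005] gap 0.0452 t 9.2
time: 9.57
eef_pos: [0.5548, 0.0156, 0.1129]
eef_rot: [-0.116, 0.993, -0.0, 0.001]
contact_force: [-1.0, -0.8, 6.3]
finger_gap: 0.0189
gripper_force: 48.8
d [0.0005 0.0003 0.0034] yaw(x) -2.909 tiltz [ 0.003 -0.    -1.   ] j [ 0.31  0.33 -0.1   0.   -1.14 -1.65] F [-1.  -0.8  6.3] T [-0.102  0.396 -0.059] gap 0.0189 t 9.575
```

To row units: 0.12 rad is 0.0382.

```bash
echo '[{"aperture":0.015, "yaw":0.0382}, {"aperture":0.015, "yaw":0.0382}, {"aperture":0.015, "yaw":0.0382}, {"aperture":0.015, "yaw":0.0382}, {"aperture":0.015, "yaw":0.0382}]' > path.dat && python3 drive.py path.dat >/dev/null
echo '[{"aperture":0.015, "yaw":0.0191}, {"aperture":0.015}, {"aperture":0.045}, {"aperture":0.045}, {"aperture":0.045}]' > path.dat && python3 drive.py path.dat 
echo '[{"aperture":0.085, "z":-0.04}, {"aperture":0.085, "z":-0.05}, {"aperture":0.085, "x":0.061, "z":-0.01}, {"aperture":0.085, "x":0.061}, {"aperture":0.085, "x":0.061}]' > path.dat && python3 drive.py path.dat >/dev/null
echo '[{"aperture":0.085, "x":0.03}, {"aperture":0.085}]' > path.dat && python3 drive.py path.dat
python3 - <<'E'
from h import *
im=viewer.read_camera("top")[:,:,::-1].copy(); cv2.imwrite("pics/top2.png",im)
s=viewer.read_camera("scene")[:,:,::-1].copy(); cv2.imwrite("pics/scene2.png",s)
o=[rect(i,n,[.56428,.0151],z,.05,.0002) for n,i,z in(("top",im,.107),("top",im,.102))]
cv2.imwrite("pics/r3.png",np.clip(cv2.resize(np.hstack(o),(800,400))*1.4,0,255).astype(np.uint8))
E
```

```text
time: 10.82
eef_pos: [0.5537, 0.0156, 0.111]
eef_rot: [0.212, 0.977, -0.0, -0.0]
contact_force: [1.2, 1.5, 0.1]
finger_gap: 0.045
gripper_force: 0.0
time: 11.7
eef_pos: [0.3587, 0.1044, 0.2117]
eef_rot: [0.211, 0.978, 0.001, 0.0]
contact_force: [0.1, -0.5, 0.6]
finger_gap: 0.0849
gripper_force: 0.0
```

View pics/r3.png

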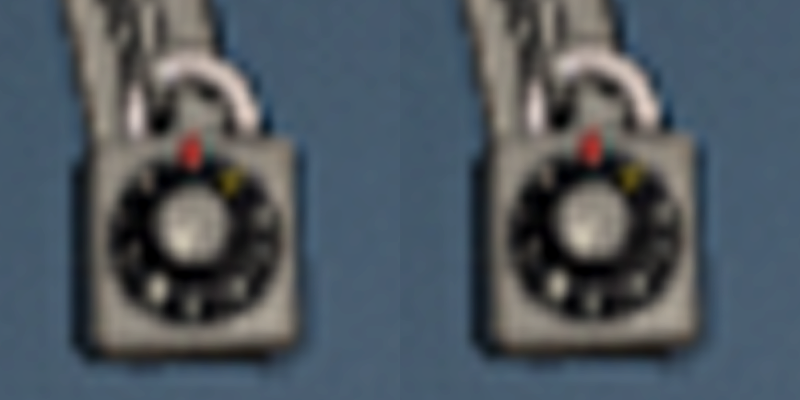

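The dial is at 6: yellow is at (232,181), about 36° clockwise of the index at (193,150). The case centre is about (0.5537, 0.0163) with yaw ≈ 0.01. Next I grasp the case sides.

To row units: -0.18 rad is -0.0573.

```bash
echo '[{"aperture":0.085, "yaw":-0.0573}, {"aperture":0.085, "yaw":-0.0573}, {"aperture":0.085, "yaw":-0.0223}, {"aperture":0.085}]' > path.dat && python3 drive.py path.dat >/dev/null
python3 -c "
from h import *
rel([.5537,.0163,.20])"
```

```text
d [-0.1929 -0.0874  0.0109] yaw(x) -3.141 tiltz [-0.001 -0.001 -1.   ] j [ 0.7  -0.09 -0.33  0.   -1.34 -2.27] F [ 0.2  0.6 -0.1] T [-0.008 -0.018  0.028] gap 0.0847 t 12.3
```

```bash
echo '[{"aperture":0.085, "x":-0.05, "y":-0.022}, {"aperture":0.085, "x":-0.05, "y":-0.022}, {"aperture":0.085, "x":-0.05, "y":-0.022}, {"aperture":0.085, "x":-0.043, "y":-0.021}, {"aperture":0.085}]' > path.dat && python3 drive.py path.dat >/dev/null
echo '[{"aperture":0.085, "z":0.04}, {"aperture":0.085, "z":0.03}, {"aperture":0.085}, {"aperture":0.085}]' > path.dat && python3 drive.py path.dat >/dev/null
python3 -c "
from h import *
rel([.5537,.0163,.08])"
```

```text
d [ 0.0005 -0.0011  0.0628] yaw(x) -3.139 tiltz [ 0.002 -0.    -1.   ] j [ 0.31  0.3  -0.05  0.   -1.21 -1.88] F [-0.4  0.2  0.4] T [-0.009 -0.006  0.018] gap 0.085 t 13.425
```

```bash
echo '[{"aperture":0.085, "y":-0.001, "z":0.03}, {"aperture":0.085, "z":0.03}, {"aperture":0.085}, {"aperture":0.085}, {"aperture":0.085}]' > path.dat && python3 drive.py path.dat >/dev/null
python3 -c "
from h import *
rel([.5537,.0163,.08])"
```

```text
d [ 0.0009 -0.0004  0.0032] yaw(x) -3.139 tiltz [ 0.003  0.001 -1.   ] j [ 0.31  0.35 -0.15  0.   -1.07 -1.88] F [-0.2  0.2  0.5] T [ 0.001 -0.053 -0.009] gap 0.0846 t 14.05
```

```bash
echo '[{"aperture":0.085, "z":0.002}, {"aperture":0.03}, {"aperture":0.03}, {"aperture":0.03}, {"aperture":0.03}]' > path.dat && python3 drive.py path.dat 60
python3 -c "
from h import *
rel([.5537,.0163,.08])"
```

```text
time: 14.68
eef_pos: [0.5537, 0.0164, 0.0799]
eef_rot: [-0.002, 1.0, -0.0, 0.0]
contact_force: [-0.4, 0.6, 4.8]
finger_gap: 0.0508
gripper_force: 64.5
d [-0.     -0.0001 -0.0001] yaw(x) -3.139 tiltz [ 0.001 -0.    -1.   ] j [ 0.31  0.36 -0.15  0.   -1.06 -1.88] F [-0.4  0.6  4.8] T [-0.129  0.38   0.056] gap 0.0508 t 14.675
```

```bash
echo '[{"aperture":0.03, "z":-0.002}, {"aperture":0.03, "y":0.004}, {"aperture":0.03, "y":0.004}, {"aperture":0.03}]' > path.dat && python3 drive.py path.dat | grep -E "pos|contact"
echo '[{"aperture":0.03, "x":0.003}, {"aperture":0.03, "x":0.003}, {"aperture":0.03, "x":0.003}, {"aperture":0.03}]' > path.dat && python3 drive.py path.dat| grep -E "pos|contact"
echo '[{"aperture":0.03, "x":0.003}, {"aperture":0.03, "x":0.003}, {"aperture":0.03, "x":0.003}, {"aperture":0.03}]' > path.dat && python3 drive.py path.dat| grep -E "pos|contact|gap"
```

```text
eef_pos: [0.553, 0.0248, 0.0809]
contact_force: [0.6, 0.0, -3.5]
eef_pos: [0.5441, 0.0244, 0.0814]
contact_force: [1.1, -0.1, -4.0]
eef_pos: [0.5349, 0.0244, 0.0813]
contact_force: [0.9, -0.7, -3.5]
finger_gap: 0.0509
```

```bash
echo '[{"aperture":0.03, "x":0.002}, {"aperture":0.03, "x":0.001}, {"aperture":0.03}]' > path.dat && python3 drive.py path.dat| grep -E "pos|contact"
echo '[{"aperture":0.03, "x":0.001}, {"aperture":0.03, "x":0.001}, {"aperture":0.03}]' > path.dat && python3 drive.py path.dat| grep -E "pos|contact"
```

```text
eef_pos: [0.5322, 0.0244, 0.0813]
contact_force: [2.1, -0.9, -2.7]
eef_pos: [0.5318, 0.0244, 0.0817]
contact_force: [7.3, -1.8, -6.5]
```

```bash
echo '[{"aperture":0.03, "x":0.001}, {"aperture":0.03}, {"aperture":0.03}]' > path.dat && python3 drive.py path.dat
python3 - <<'E'
from h import *
o=[]
for n in C:
    i=viewer.read_camera(n)[:,:,::-1].copy(); c=proj(n,[.58,.025,.09]).astype(int); print(n,c)
    k=i[c[1]-28:c[1]+28,c[0]-28:c[0]+28]; o.append(cv2.resize(np.clip(k*1.4,0,255).astype(np.uint8),(400,400),interpolation=cv2.INTER_CUBIC))
cv2.imwrite("pics/p1.png",np.hstack(o))
E
```

```text
time: 17.3
eef_pos: [0.5317, 0.0245, 0.0819]
eef_rot: [-0.002, 1.0, 0.0, 0.002]
contact_force: [9.6, -2.8, -8.1]
finger_gap: 0.051
gripper_force: 63.3
scene [318 216]
top [311 191]
```

View pics/p1.png

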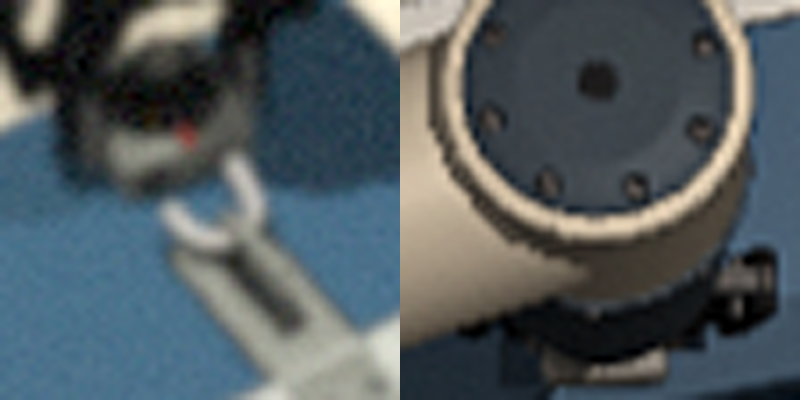

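The scene crop shows the shackle open: the short tip is at (165,205) with a clear gap to the case, and the staple is at the bow. The stop force and the 22 mm of travel agree. Next I move the lock forward about 23 mm so the staple leg faces the gap, then along +y.

```bash
echo '[{"aperture":0.03, "x":-0.005}, {"aperture":0.03, "x":-0.006}, {"aperture":0.03, "x":-0.006}, {"aperture":0.03, "x":-0.006}, {"aperture":0.03}]' > path.dat && python3 drive.py path.dat| grep -E "pos|contact"
python3 -c "
from h import *
rel([.5552,.0245,.082])"
```

```text
eef_pos: [0.5526, 0.0245, 0.0811]
contact_force: [-0.9, -0.9, -3.5]
d [-0.0026  0.     -0.0009] yaw(x) -3.139 tiltz [-0. -0. -1.] j [ 0.33  0.35 -0.15 -0.   -1.07 -1.9 ] F [-0.9 -0.9 -3.5] T [0.031 0.05  0.004] gap 0.0507 t 18.025
```

```bash
echo '[{"aperture":0.03, "x":-0.0025, "z":-0.001}, {"aperture":0.03, "y":0.004}, {"aperture":0.03, "y":0.004}, {"aperture":0.03}]' > path.dat && python3 drive.py path.dat| grep -E "pos|contact"
echo '[{"aperture":0.03, "y":0.004}, {"aperture":0.03, "y":0.003}, {"aperture":0.03}]' > path.dat && python3 drive.py path.dat| grep -E "pos|contact"
echo '[{"aperture":0.03, "y":0.004}, {"aperture":0.03, "y":0.003}, {"aperture":0.03}]' > path.dat && python3 drive.py path.dat| grep -E "pos|contact"
```

```text
eef_pos: [0.5547, 0.0329, 0.0823]
contact_force: [-0.1, 1.1, -3.2]
eef_pos: [0.5547, 0.0397, 0.0823]
contact_force: [0.3, -0.4, -3.3]
eef_pos: [0.5547, 0.0467, 0.0823]
contact_force: [-0.5, 1.2, -3.4]
```

```bash
echo '[{"aperture":0.03, "y":0.005}, {"aperture":0.03, "y":0.005}, {"aperture":0.03, "y":0.003}, {"aperture":0.03}]' > path.dat && python3 drive.py path.dat| grep -E "pos|contact"
echo '[{"aperture":0.03, "z":-0.005}, {"aperture":0.03, "z":-0.01}, {"aperture":0.03, "z":-0.01}, {"aperture":0.03}]' > path.dat && python3 drive.py path.dat| grep -E "pos|contact|gap"
```

```text
eef_pos: [0.5547, 0.0598, 0.0823]
contact_force: [-0.8, 0.1, -3.6]
eef_pos: [0.5556, 0.0596, 0.1088]
contact_force: [-0.1, 0.1, -3.4]
finger_gap: 0.0508
```

```bash
echo '[{"aperture":0.03, "x":0.01, "z":-0.02}, {"aperture":0.03, "x":0.01, "z":-0.02}, {"aperture":0.03, "z":-0.02}, {"aperture":0.03, "z":-0.012}, {"aperture":0.03}]' > path.dat && python3 drive.py path.dat>/dev/null
echo '[{"aperture":0.03}, {"aperture":0.03}, {"aperture":0.03}, {"aperture":0.03}]' > path.dat && python3 drive.py path.dat
python3 - <<'E'
from h import *
o=[]
for n in C:
    i=viewer.read_camera(n)[:,:,::-1].copy(); c=proj(n,[.58,.05,.15]).astype(int)
    k=i[c[1]-60:c[1]+60,c[0]-60:c[0]+60]; o.append(cv2.resize(np.clip(k*1.4,0,255).astype(np.uint8),(400,400),interpolation=cv2.INTER_CUBIC))
cv2.imwrite("pics/p2.png",np.hstack(o))
E
```

```text
time: 21.4
eef_pos: [0.5346, 0.0594, 0.179]
eef_rot: [-0.001, 1.0, -0.0, -0.0]
contact_force: [-0.3, 0.6, -3.2]
finger_gap: 0.0505
gripper_force: 64.0
```

View pics/p2.png

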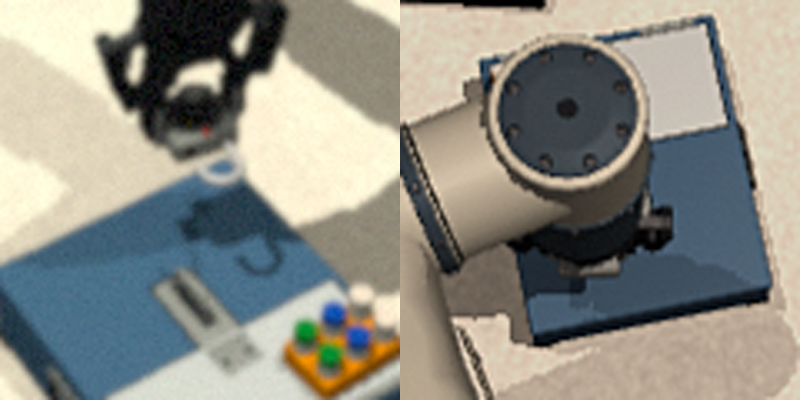

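The lock is held level above the deck with the dial up. The open shackle is at (220,165), its hook-shaped shadow shows the gap, and it is free of the staple. The rack is undisturbed. The underside is about 99 mm above the top, so I'm handing in.

```bash
python3 -c "
from station import ctrl, viewer
print(ctrl.finish_job())"
```

```text
the job is handed in; nothing more can be done
None
```

The job is handed in, though the interface returned no verdict: dial turned clockwise to 6, shackle pulled fully open, and the lock worked off the staple and held still about 10 cm above the box, dial up and shackle open.

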